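# Set the drill guide over the block and hold it

## Robot

A 6-joint arm with a two-finger parallel gripper is mounted at the origin on a cart in front of the work surface, level with it; the furniture and walls round the work are solid. World frame = base frame: x ahead of the robot, y to its left, z up, the work surface at z = 0. Lengths are in m, angles in rad, forces in N, time in s.
With the tool pointing down it reaches from about 0.3 to 0.875 m from the base axis. Payload 6.4 kg.
Tool frame: the origin (TCP) lies midway between the tips of the shut fingers; the grasp point (between the pads) lies 19 mm behind it (ctrl.pinch_z is the distance from the TCP to the grasp point, in m); z points along the fingers, y is the line along which they close (so a half turn about z gives the same grasp; the last joint's range is limited). The gripper opens to 85 mm and grips with 20 to 120 N. Pads are 22 mm wide; open, the fingers measure 114 mm over their backs; the gripper's body (76 mm by 85 mm) begins 54 mm behind the grasp point. The pads swing forward as they close: fully open they stand 13 mm farther back than shut.
Start: joints at [-1.519, 0.181, 1.607, -0, 1.354, -0.206], TCP at [0.147, -0.556, 0.231] pointing down, gripper open.
Joint ranges: [-2.99, 2.99], [-0.89, 2.07], [0.3, 2.58], [-1.14, 4.28], [0, 2.63], [-3.12, 3.12]. Speed limits (rad/s): [2.57, 2.57, 3.01, 3.14, 3.14, 3.14].

## Interface

Orientations are given as a unit quaternion [w, x, y, z].
In Python, from bench import ctrl gives the robot as it stands.
- The arm moves only by the tool apply_moves, never from a script. Its argument "moves" is a list of rows, each an object with "jaw": the opening, from 0 (shut) to 1 (fully open); "offset": the shift along the tool's x, y, z in mm, a list of three; "rot": the turn, a rotation vector about the tool's x, y, z in degrees, a list of three. In form: [{"jaw": jaw, "offset": [dx, dy, dz], "rot": [ax, ay, az]}, ...]. A call has exactly 5 rows; each row shifts and turns the commanded pose from where the row before left it, along the tool's axes as they then stand; what a row does not reach is not made up. A row lasts 1/8 s, in which the tool goes at most 62.5 mm and 10.7 degrees, less where a joint would pass 70% of its speed; a pose out of reach is approached as far as the arm can. A call is refused whole if a number of a shift passes 62.5 or a number of a turn 10.7, either way. A call with a gripper value outside its range is refused whole. The fingers move at their own pace and stop on an object; the grip force is fixed at half the most. Time passes only in rows, so rows that do not move let the fingers close, or fill a call up. It gives the time, the measured TCP pose, the force, the opening and the grip force at its end, in the units of the state.
- ctrl.get_obs(): the state, without advancing time (a new reading comes with each control period).
- ctrl.camera(name): name is "scene" or "top" or "wrist"; returns (picture, depth): 384x512x3 uint8, red, green, blue; 384x512 float32, m along the optical axis (not along the pixel's ray), 0 where there is no reading.
- ctrl.camera_params(name): a dict with "K" (3x3 intrinsics, pixels), "cam_to_world" (4x4, takes a point from camera to world coordinates); the wrist camera has in their place "mount" (4x4, takes a point from camera to tool coordinates, whose origin is the TCP and whose axes are the flange's). Camera axes: x right, y down, z forward; pixel columns grow to the right and rows downward; lengths in m; the calibration is good to about 2 mm. The wrist camera is an equidistant fisheye: a pixel r from the principal point sees the ray r / f radians off the axis. A picture is of the moment at which its call begins: read the wrist's pose just before it. camera_params takes no time and is no camera call.
- ctrl.hand_in(): hands the job in; it is judged then, once.
Trained networks look in the newest picture that a camera, given by its name, has taken for a name from the list of things; names that differ only in an ending like _2 or _b are one class to them, and where a whole thing is asked for, a point or a joint stands for the part that bears it (a point fixed in the world has none). Each returns a list of dicts, best first, with "score" (0 to 1); they miss things now and then, are a little off and sometimes report something else, mostly with a low value. They report only what shows in the picture. A call takes as long as a camera call.
- ctrl.outline_of(camera, target): "region" (384x512 bool, what is visible of it) and "position" ([column, row] in pixels, amid what is visible of it).
The state is a dict: "time_s": time; "q": joint angles; "dq": joint speeds; "joint_efforts": joint torques, N m; "eef_pos": TCP position; "eef_rot": TCP orientation; "wrist_force": force on the tool from outside, world axes, zero at the start; "torque": the same for the moment, N m; "opening": opening from 0.0 (shut) to 1.0 (fully open); "grasp_force": force on a finger pad.
Only numpy, scipy, OpenCV 4.12 (cv2) and the standard library are available. Lean on these libraries where they do the work, as an engineer would, in place of code of your own. Each camera call takes 0.05 s, during which the arm holds its last target. There are 200 camera calls.

## Task

Lay the hardwood block flat on the drilling jig's plate, in line with the two steel dogs and midway between them (an equal gap at each end), and let go of it. Then squeeze the lock button in the grip of the telescoping guide arm to release it, draw the arm out until its pointer stands at the 100 mm mark of the rule (the third long mark, counting the long one at zero), and finish there holding the grip still with the button squeezed in. Leave the other things on the bench where they lie.

Things in the scene. Friction and masses are not known exactly. Their poses are not given: they have to be found in the camera images.
- block_mid (a point): Loose hardwood block, orange-brown, 50x150x48 mm (its x, y, z), 0.4 to 0.6 kg. It lies flat on the bench at the left. The point is its centre, 24 mm above its underside; y is its long axis. Grasp it across its 50 mm width.
- seat (a point): Point on the top face of the jig's dark steel plate (130x450 mm, on a plywood base fixed to the bench; this face is 34 mm above the bench), midway between the two dogs: where the middle of the block's underside belongs. Axes are the jig's: y runs along the plate, the way the arm extends, z up; x points away from the robot. The block's long axis goes along y, either way round, leaving a gap of about 15 mm at each end.
- dog_near (a point): Foot of the dog nearer the tube, on the plate's top: a steel post 25 mm high, 22 mm across at the foot, 18 mm above, on the plate's middle line at y = -100 mm from seat. The arm passes above it.
- dog_far (a point): Foot of the other dog, alike, at y = +100 mm from seat.
- tube_mouth (a point): Where the arm comes out of its fixed square tube, on the arm's centre line, 78 mm above the plate. The tube is 28 mm square (36 mm at the black collar here), runs 140 mm from here to -y on two posts, and its collar is 18 mm high above this point.
- grip (a point): Centre of the arm's grip: a grey block standing up on the arm, 34 mm along y, top 19 mm above this point. Axes are the jig's. Flat back at x = +12 mm; the lock button stands out in front (robot's side), face at x = -16 mm. Pinched from above across x (28 mm wide), one finger on the back, one on the button, the fingers press the button in and can then draw the arm along +y.
- bush (a point): Brass guide bush at the arm's tip, 28 mm across; the point is the centre of its underside, 56 mm above the plate (the seated block is 48 mm high), 37 mm along +y from the grip. The arm is an 18 mm square bar, its underside 69 mm above the plate.
- guide_arm (a joint): How far the telescoping arm is out, in m: 0 fully in, 0.125 fully out; grows along the jig's +y. It is the reading of the pointer on the rule: 0.100 at the 100 mm mark. Locked (a hidden pawl in a 5 mm rack) it only rattles by 1 or 2 mm; released it slides with about 2 N. It starts at 0 to 0.03, and locks again when the button is let out.
- lock_button (a joint): How far the lock button is pressed in, in m: 0 out (locked), 0.005 fully in; the arm is free from about 0.0025. Spring: about 5 N to start it, 9 N fully in. It is a black plastic pad 26 mm along y and 30 mm high, on the robot's side of the grip.
- mark (a point): The 100 mm mark on the rule, a steel strip on the robot's side of the plate with a short tick every 10 mm and a long one at 0, 50 and 100 mm. Above it hangs the pointer, a steel needle on a thin rod from the arm, 20 mm behind the grip (-y); its tip stands 1.5 mm above the rule, on this point when the arm is right.
- hexkeys_mid (a point): Centre of a bystander, not to be disturbed: red folding hex key set, 27x95x30 mm, loose on the bench.
- wrench_mid (a point): Centre of a bystander, not to be disturbed: blue combination wrench lying flat, 32x180x6 mm, loose on the bench.
- tin_mid (a point): Centre of a bystander, not to be disturbed: flat round tin with lid, 76 mm across, 33 mm high, loose on the bench.
- driver_mid (a point): Centre of a bystander, not to be disturbed: screwdriver with red handle, 30x179x30 mm, loose on the bench.

How it is judged:
On the way, in this order (a step that is already met when the one before it is completed fails the run):
1. the block lies between the dogs and is let go (x of block_mid in the frame of seat between -0.009 and 0.009 m and y of block_mid in the frame of seat between -0.009 and 0.009 m and z of block_mid in the frame of seat between 0.019 and 0.029 m and angle between the y axis of block_mid and the y axis of seat, either way round below 0.14 rad and angle between block_mid's own z axis and vertical below 0.1 rad and contact force between the fingers and block below 0.3 N and linear speed of block below 0.02 m/s), for 0.2 s.
2. the lock button is squeezed while the arm is still in (value of joint lock_button above 0.003 m and contact force between the fingers and guide_arm above 3 N and value of joint guide_arm below 0.06 m), for 0.05 s.
At the end, for the whole second after the job is handed in: The arm stands still at 100 mm (within 5 mm), the fingers hold the grip with more than 3 N and the button at least 3 mm in; the block lies flat on the plate, centre within 9 mm of the midpoint between the dogs along and across, in line within 8 degrees (x of block_mid in the frame of seat between -0.009 and 0.009 m and y of block_mid in the frame of seat between -0.009 and 0.009 m and z of block_mid in the frame of seat between 0.019 and 0.029 m and angle between the y axis of block_mid and the y axis of seat, either way round below 0.14 rad and angle between block_mid's own z axis and vertical below 0.1 rad and value of joint lock_button above 0.003 m and contact force between the fingers and guide_arm above 3 N and value of joint guide_arm between 0.095 and 0.105 m and velocity of joint guide_arm between -0.01 and 0.01 m/s); the arm keeps its last pose, push and grip.
It fails at once if the hexkeys is moved by more than 30 mm (distance of hexkeys_mid from where it was at the start of the episode above 0.03 m).
It fails at once if the wrench is moved by more than 30 mm (distance of wrench_mid from where it was at the start of the episode above 0.03 m).
It fails at once if the tin is moved by more than 30 mm (distance of tin_mid from where it was at the start of the episode above 0.03 m).
It fails at once if the driver is moved by more than 30 mm (distance of driver_mid from where it was at the start of the episode above 0.03 m).
It also fails if it takes over 51 s, if anything falls off the work surface, if the arm or the gripper's body presses on something with over 40 N, if the wrist force passes 120 N, or if a joint passes its speed limit or range.

## Working session

There is one attempt and no reset: what is moved stays moved. The work goes in short steps, Python scripts to look and compute and a tool call to move; the robot and the scene stay as the last step left them, time stands still between calls to the robot, and variables do not carry over. Pictures are saved under pics/ and viewed, at most 10 in all, crops included, and the job is handed in when it is done.

Besides the shell and the picture viewer there is one more tool, called after "Request:" as name(argument=value, ...) on one line, values as JSON. apply_moves: Moves the arm, as the interface text tells. Its arguments: {"type":"object","properties":{"moves":{"type":"array"}},"required":["moves"]}

```bash
mkdir -p pics
cat > h.py <<'E'
import numpy as np, cv2
from bench import ctrl
from scipy.spatial.transform import Rotation as R
def cloud(name, d):
    p=ctrl.camera_params(name);K=p["K"];T=np.array(p["cam_to_world"])
    v,u=np.mgrid[:384,:512]
    c=np.stack([(u-K[0][2])/K[0][0]*d,(v-K[1][2])/K[1][1]*d,d],-1)
    return c@T[:3,:3].T+T[:3,3]
E
cat > a.py <<'E'
from h import *
o=ctrl.get_obs();print(o)
ims=[]
for n in("scene","top"):
    im,d=ctrl.camera(n);np.savez(n,im=im,d=d);P=cloud(n,d)
    ims.append(im)
    print(n,np.array(ctrl.camera_params(n)["cam_to_world"])[:3,3])
    for t in "block_mid seat dog_near dog_far tube_mouth grip bush mark lock_button hexkeys_mid wrench_mid tin_mid driver_mid".split():
        for r in ctrl.outline_of(n,t)[:1]:
            m=r["region"]&(d>0);q=P[m]
            c,rw=map(int,r["position"])
            print(t,round(r["score"],2),c,rw,m.sum(),P[rw,c].round(3),np.median(q,0).round(3) if len(q) else'',np.percentile(q,[3,97],axis=0).round(3).tolist() if len(q) else '')
cv2.imwrite("pics/s.png",cv2.cvtColor(cv2.resize(ims[0],(800,600),interpolation=3),4))
cv2.imwrite("pics/t.png",cv2.cvtColor(cv2.resize(ims[1],(800,600),interpolation=3),4))
E
python3 a.py
```

```text
{'time_s': 0.0, 'q': array([-1.51929705e+00,  1.81501684e-01,  1.60800890e+00,  3.16434177e-05,
        1.35382443e+00, -2.06299475e-01]), 'dq': array([ 0.00214871,  0.0009231 ,  0.00061926, -0.00140073,  0.00015386,
        0.00196735]), 'joint_efforts': array([-9.82307756e-04, -4.44872081e+01, -3.51342273e+01, -4.14147462e-04,
        8.92579003e-03,  2.15061718e-06]), 'eef_pos': array([ 0.14659552, -0.55542444,  0.23040587]), 'eef_rot': array([-8.67377887e-04,  9.91704035e-01,  1.28539286e-01,  8.27636858e-05]), 'wrist_force': array([ 0.20533341,  0.8867612 , -0.29069299]), 'torque': array([-0.00421876,  0.0122121 ,  0.02390397]), 'grasp_force': 0.0, 'opening': 0.9982818885825616}
scene [-0.1567042   0.89804725  0.65954421]
block_mid 0.95 169 261 1596 [0.551 0.354 0.039] [0.557 0.345 0.04 ] [[0.537, 0.267, 0.003], [0.601, 0.408, 0.048]]
seat 0.62 196 202 243 [0.742 0.072 0.023] [0.735 0.071 0.018] [[0.715, 0.013, -0.001], [0.756, 0.159, 0.028]]
dog_near 0.63 268 201 4838 [ 0.55  -0.054  0.033] [ 0.546 -0.056  0.033] [[0.48, -0.268, 0.005], [0.637, 0.159, 0.129]]
dog_far 0.87 268 2
[... 1685 characters left out ...]
.84 329 178 445 [ 0.556 -0.089  0.159] [ 0.561 -0.086  0.123] [[0.547, -0.144, 0.036], [0.579, -0.042, 0.163]]
mark 0.96 314 185 8009 [ 0.561 -0.069  0.035] [ 0.554 -0.067  0.034] [[0.488, -0.272, 0.022], [0.639, 0.147, 0.129]]
hexkeys_mid 0.65 228 259 291 [0.361 0.17  0.012] [0.356 0.174 0.018] [[0.337, 0.136, -0.001], [0.372, 0.212, 0.033]]
wrench_mid 0.66 335 270 195 [ 0.329 -0.124 -0.001] [ 0.335 -0.129  0.005] [[0.315, -0.216, 0.0], [0.348, -0.066, 0.009]]
tin_mid 0.57 324 122 617 [ 0.742 -0.103  0.033] [ 0.73  -0.118  0.032] [[0.698, -0.152, 0.004], [0.765, -0.085, 0.037]]
driver_mid 0.84 270 125 342 [0.737 0.05  0.027] [0.742 0.056 0.025] [[0.721, 0.013, 0.012], [0.761, 0.141, 0.031]]
```

View pics/s.png

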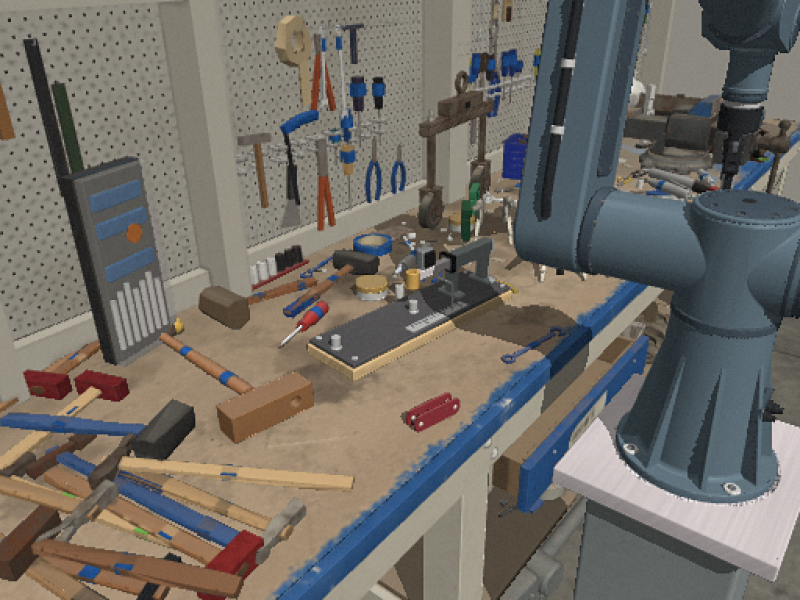

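```bash
python3 -c "
import numpy as np,cv2
f=np.load('top.npz');im=f['im']
cv2.imwrite('pics/t2.png',cv2.cvtColor(cv2.resize(im[120:260,140:400],None,fx=3.07,fy=3.07,interpolation=2),4))"
```

```text
(no output)
```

View pics/t2.png

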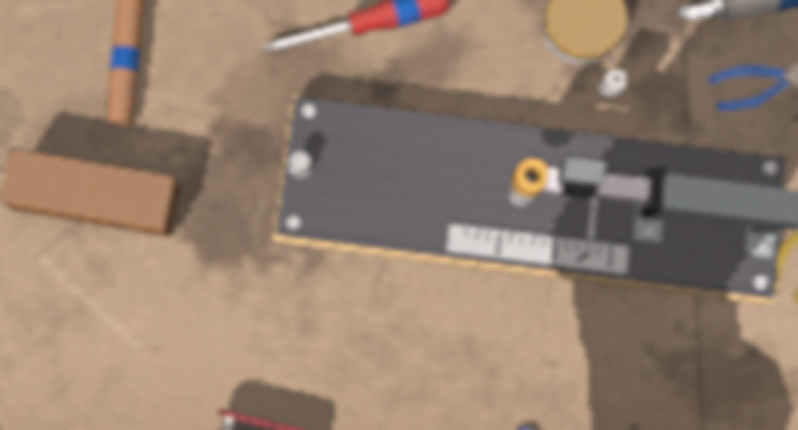

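The scene view shows the block flat on the bench at left and the jig on the right. The top crop shows the block centred near crop (90,190), the far dog at (300,162), the near dog at about (518,198) partly under the brass bush at (532,177), and the grip at (583,175). Next I fit the block and jig poses from the depth data.

```bash
cat > b.py <<'E'
from h import *
for n in("top","scene"):
    f=np.load(n+".npz");P=cloud(n,f["d"]);im=f["im"].astype(int);x,y,z=P[...,0],P[...,1],P[...,2]
    def rect(m,t):
        r=cv2.minAreaRect((P[m][:,:2]*1000).astype(np.float32));print(n,t,m.sum(),np.round(r[0],1),np.round(r[1],1),round(r[2],2),"z",np.median(z[m]).round(4))
    def big(m):
        k,l,s,_=cv2.connectedComponentsWithStats(m.astype(np.uint8));return l==1+np.argmax(s[1:,4])
    rect(big((abs(z-.048)<.006)&(x>.48)&(x<.66)&(y>.22)&(y<.44)),"block")
    rect(big((abs(z-.034)<.006)&(x>.45)&(x<.68)&(y>-.3)&(y<.2)&(im.max(-1)<150)),"plate")
    for t,b in (("far",(.52,.62,.09,.16)),("near",(.52,.62,-.12,-.02))):
        m=(z>.048)&(z<.066)&(x>b[0])&(x<b[1])&(y>b[2])&(y<b[3])
        print(n,t,m.sum(),P[m].mean(0).round(4),P[m].min(0).round(3),P[m].max(0).round(3))
    m=(z>.145)&(z<.175)&(x>.5)&(x<.62)&(y>-.2)&(y<0);rect(m,"griptop")
    m=(im[...,0]>150)&(im[...,2]<110)&(z>.08)&(x>.5)&(x<.62)&(y>-.15)&(y<0);print("bush",m.sum(),P[m].mean(0).round(4))
    m=(z>.10)&(z<.145)&(x>.5)&(x<.62)&(y>-.29)&(y<-.12);rect(m,"tube")
E
python3 b.py
```

```text
top block 991 [573.  334.2] [150.3  50.9] 79.5 z 0.0478
top plate 5642 [566.7 -64.5] [450.2 131.1] 82.16 z 0.034
top far 38 [0.5943 0.1435 0.0575] [0.586 0.135 0.049] [0.604 0.152 0.061]
top near 7 [ 0.5616 -0.0509  0.057 ] [ 0.559 -0.057  0.052] [ 0.565 -0.047  0.063]
top griptop 157 [560.3 -89.5] [34.1 28.3] 80.64 z 0.1588
bush 84 [ 0.5661 -0.0514  0.1193]
top tube 828 [ 547.4 -203.9] [169.9  35.6] 82.74 z 0.1253
scene block 755 [571.7 332.4] [151.9  54.7] 78.83 z 0.0465
scene plate 2500 [565.5 -65.7] [455.  134.1] 82.26 z 0.0325
scene far 30 [0.5919 0.1443 0.0552] [0.584 0.13  0.049] [0.6   0.151 0.061]
scene near 22 [ 0.565  -0.0527  0.0545] [ 0.559 -0.062  0.049] [ 0.574 -0.045  0.059]
scene griptop 84 [557.7 -90.6] [34.7 31.7] 79.82 z 0.1544
bush 82 [ 0.5614 -0.0503  0.1106]
scene tube 402 [ 545.9 -205.3] [167.9  41.1] 80.97 z 0.1196
```

```bash
cat > plan.py <<'E'
import sys
from h import *
# usage: plan.py x y z psi_deg [nrows] ; tool kept pointing straight down
def plan(t,psi,n=None,p=None,r=None):
    o=ctrl.get_obs()
    if p is None: q=o["eef_rot"];p=o["eef_pos"];r=R.from_quat([q[1],q[2],q[3],q[0]])
    a=np.radians(psi)
    G=R.from_matrix(np.array([[np.cos(a),np.sin(a),0],[np.sin(a),-np.cos(a),0],[0,0,-1.]]))
    d=np.array(t)-p;w=(G*r.inv()).as_rotvec()
    if n is None:n=int(max(np.ceil(np.linalg.norm(d)/.060),np.ceil(np.degrees(np.linalg.norm(w))/10.5)))
    print("rows",n,"from",p.round(4),"turn",np.degrees(w).round(1))
    for i in range(n):
        g=p+(np.array(t)-p)/(n-i)
        off=np.round(r.inv().apply(g-p)*1000,0 if n>2 else 1)
        rv=np.degrees((r.inv()*G).as_rotvec())/(n-i)
        rv=np.round(rv,1);print(off.tolist(),rv.tolist())
        p=p+r.apply(off/1000);r=r*R.from_rotvec(np.radians(rv))
    return p,r
if __name__=="__main__":
    a=list(map(float,sys.argv[1:]))
    plan(a[:3],a[3],int(a[4]) if len(a)>4 else None)
E
python3 -c "from bench import ctrl;print(ctrl.pinch_z)"; python3 plan.py .574 .338 .15 79.3 20
```

```text
0.0187
rows 20 from [ 0.1466 -0.556   0.2313] turn [ 0.   0.  64.5]
[32.0, -38.0, 4.0] [0.0, 0.0, -3.2]
[34.0, -36.0, 4.0] [0.0, 0.0, -3.2]
[36.0, -34.0, 4.0] [0.0, 0.0, -3.2]
[38.0, -32.0, 4.0] [0.0, 0.0, -3.2]
[40.0, -30.0, 4.0] [0.0, 0.0, -3.2]
[41.0, -27.0, 4.0] [0.0, 0.0, -3.2]
[43.0, -25.0, 4.0] [0.0, 0.0, -3.2]
[44.0, -23.0, 4.0] [0.0, 0.0, -3.2]
[45.0, -20.0, 4.0] [0.0, 0.0, -3.2]
[46.0, -18.0, 4.0] [0.0, 0.0, -3.2]
[47.0, -15.0, 4.0] [0.0, 0.0, -3.3]
[48.0, -12.0, 4.0] [0.0, 0.0, -3.2]
[49.0, -10.0, 4.0] [0.0, 0.0, -3.3]
[49.0, -7.0, 4.0] [0.0, 0.0, -3.2]
[49.0, -4.0, 4.0] [0.0, 0.0, -3.3]
[50.0, -1.0, 4.0] [0.0, 0.0, -3.2]
[49.0, 2.0, 4.0] [0.0, 0.0, -3.3]
[49.0, 4.0, 4.0] [0.0, 0.0, -3.2]
[49.0, 7.0, 5.0] [0.0, 0.0, -3.3]
[49.0, 11.0, 4.0] [0.0, 0.0, -3.2]
```

Request:
apply_moves(moves=[{"jaw": 1,"offset": [32,-38,0],"rot": [0,0,-3.2]},{"jaw": 1,"offset": [34,-36,0],"rot": [0,0,-3.2]},{"jaw": 1,"offset": [36,-34,0],"rot": [0,0,-3.2]},{"jaw": 1,"offset": [38,-32,0],"rot": [0,0,-3.2]},{"jaw": 1,"offset": [40,-30,0],"rot": [0,0,-3.2]}])

```text
time_s: 2.02
eef_pos: [0.2539, -0.3304, 0.2315]
eef_rot: [0.0, 0.964, 0.266, 0.0]
wrist_force: [1.1, -0.6, 0.4]
opening: 0.997
grasp_force: 0.0
```

Request:
apply_moves(moves=[{"jaw": 1,"offset": [41,-27,0],"rot": [0,0,-3.2]},{"jaw": 1,"offset": [43,-25,0],"rot": [0,0,-3.2]},{"jaw": 1,"offset": [44,-23,0],"rot": [0,0,-3.2]},{"jaw": 1,"offset": [45,-20,0],"rot": [0,0,-3.2]},{"jaw": 1,"offset": [46,-18,0],"rot": [0,0,-3.2]}])

```text
time_s: 2.65
eef_pos: [0.3605, -0.1074, 0.2317]
eef_rot: [0.001, 0.918, 0.398, 0.0]
wrist_force: [0.1, -0.5, -0.5]
opening: 1.001
grasp_force: 0.0
```

Request:
apply_moves(moves=[{"jaw": 1,"offset": [47,-15,0],"rot": [0,0,-3.3]},{"jaw": 1,"offset": [48,-12,0],"rot": [0,0,-3.2]},{"jaw": 1,"offset": [49,-10,0],"rot": [0,0,-3.3]},{"jaw": 1,"offset": [49,-7,0],"rot": [0,0,-3.2]},{"jaw": 1,"offset": [49,-4,0],"rot": [0,0,-3.3]}])

```text
time_s: 3.28
eef_pos: [0.4671, 0.1163, 0.2316]
eef_rot: [0.0, 0.852, 0.524, 0.0]
wrist_force: [0.3, -0.3, 1.3]
opening: 0.999
grasp_force: 0.0
```

Request:
apply_moves(moves=[{"jaw": 1,"offset": [50,-1,10],"rot": [0,0,-3.2]},{"jaw": 1,"offset": [49,2,10],"rot": [0,0,-3.3]},{"jaw": 1,"offset": [49,4,10],"rot": [0,0,-3.2]},{"jaw": 1,"offset": [49,7,10],"rot": [0,0,-3.3]},{"jaw": 1,"offset": [49,11,10],"rot": [0,0,-3.2]}])

```text
time_s: 3.9
eef_pos: [0.5748, 0.3395, 0.1809]
eef_rot: [0.0, 0.769, 0.639, 0.0]
wrist_force: [-0.1, 0.3, 1.4]
opening: 1.0
grasp_force: 0.0
```

```bash
cat > w.py <<'E'
import sys
from h import *
import scipy.ndimage as nd
o=ctrl.get_obs();im,d=ctrl.camera("wrist");p=ctrl.camera_params("wrist");K=np.array(p["K"]);M=np.array(p["mount"])
np.savez("wrist",im=im,d=d)
v,u=np.mgrid[:384,:512];a=(u-K[0,2])/K[0,0];b=(v-K[1,2])/K[1,1];r=np.hypot(a,b)+1e-9
t=np.tan(np.minimum(r,1.5));C=np.stack([a/r*t*d,b/r*t*d,d],-1)
q=o["eef_rot"];Rt=R.from_quat([q[1],q[2],q[3],q[0]]).as_matrix()
P=(C@M[:3,:3].T+M[:3,3])@Rt.T+o["eef_pos"];P[d==0]=np.nan
np.save("wP",P);cv2.imwrite("pics/"+sys.argv[1]+".png",cv2.cvtColor(im,4))
def big(m):
    k,l,s,_=cv2.connectedComponentsWithStats(m.astype(np.uint8));return l==1+np.argmax(s[1:,4])
def rect(m,t):
    r=cv2.minAreaRect((P[m][:,:2]*1000).astype(np.float32));print(t,m.sum(),np.round(r[0],1),np.round(r[1],1),round(r[2],2),"z",np.nanmedian(P[...,2][m]).round(4))
print(o["eef_pos"].round(4),o["eef_rot"].round(4),o["time_s"],o["opening"])
x,y,z=P[...,0],P[...,1],P[...,2]
E
cat > w1.py <<'E'
import sys;sys.argv=["","w1"]
from w import *
m=ctrl.outline_of("wrist","block_mid")
for r in m[:2]: print(r["score"],r["position"],r["region"].sum())
rect(big((abs(z-.048)<.006)&(x>.5)&(x<.65)&(y>.24)&(y<.43)),"block")
E
python3 w1.py; python3 plan.py .574 .338 .012 79.3 5
```

```text
[0.5748 0.3395 0.1809] [1.000e-04 7.695e-01 6.387e-01 0.000e+00] 3.9 0.9999505304314749
0.69 [254.9, 182.8] 7605
block 7572 [572.7 333.1] [149.5  50.7] 79.71 z 0.0477
rows 5 from [0.5742 0.3414 0.1783] turn [-0.  -0.2 -0.2]
[-1.0, 0.0, 33.0] [-0.0, 0.0, 0.0]
[-1.0, 0.0, 33.0] [-0.0, 0.0, 0.1]
[-0.0, 0.0, 33.0] [-0.1, 0.0, 0.0]
[-1.0, 0.0, 34.0] [-0.0, 0.0, 0.1]
[-0.0, 1.0, 33.0] [-0.1, 0.0, 0.0]
```

View pics/w1.png

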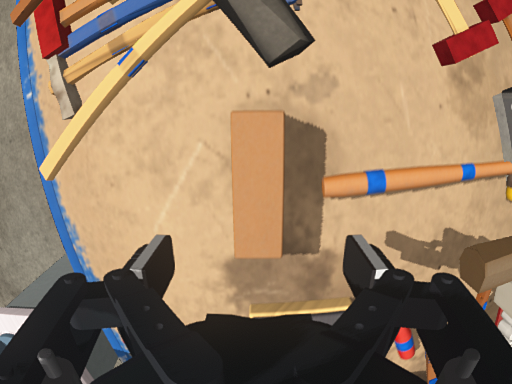

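The wrist view shows the block at (257,184) between the finger lines, with the handle end at (323,187), about 13 mm clear of where the finger will go. I'm moving down to grasp.

Request:
apply_moves(moves=[{"jaw": 1,"offset": [-1,0,33],"rot": [0,0,0]},{"jaw": 1,"offset": [-1,0,33],"rot": [0,0,0]},{"jaw": 1,"offset": [-1,0,33],"rot": [0,0,0]},{"jaw": 1,"offset": [-1,0,33],"rot": [0,0,0]},{"jaw": 1,"offset": [-1,0,33],"rot": [0,0,0]}])

```text
time_s: 4.62
eef_pos: [0.5734, 0.3323, 0.0157]
eef_rot: [0.0, 0.77, 0.638, 0.0]
wrist_force: [-0.3, -0.1, -0.4]
opening: 1.002
grasp_force: 0.0
```

Request:
apply_moves(moves=[{"jaw": 0,"offset": [0,0,0],"rot": [0,0,0]},{"jaw": 0,"offset": [0,0,0],"rot": [0,0,0]},{"jaw": 0,"offset": [0,0,0],"rot": [0,0,0]},{"jaw": 0,"offset": [0,0,0],"rot": [0,0,0]},{"jaw": 0,"offset": [0,0,0],"rot": [0,0,0]}])

```text
time_s: 5.25
eef_pos: [0.5745, 0.3333, 0.0183]
eef_rot: [0.0, 0.77, 0.638, 0.001]
wrist_force: [-0.9, -0.9, 7.1]
opening: 0.574
grasp_force: 67.3
```

Request:
apply_moves(moves=[{"jaw": 0,"offset": [0,0,0],"rot": [0,0,0]},{"jaw": 0,"offset": [0,0,-25],"rot": [0,0,0]},{"jaw": 0,"offset": [0,0,-35],"rot": [0,0,0]},{"jaw": 0,"offset": [0,0,-35],"rot": [0,0,0]},{"jaw": 0,"offset": [0,0,-35],"rot": [0,0,0]}])

```text
time_s: 5.88
eef_pos: [0.5724, 0.3327, 0.1464]
eef_rot: [-0.0, 0.77, 0.638, -0.001]
wrist_force: [0.6, -0.6, -5.9]
opening: 0.574
grasp_force: 65.8
```

```bash
cat > w2.py <<'E'
import sys;sys.argv=["","w2"]
from w import *
m=ctrl.outline_of("wrist","block_mid")
for r in m[:1]:
  g=r["region"];zt=np.nanpercentile(z[g],80);print(r["score"],r["position"],g.sum(),zt)
  rect(big(g&(abs(z-zt)<.006)),"block")
E
python3 w2.py
```

```text
[0.5724 0.3327 0.1464] [-4.000e-04  7.701e-01  6.379e-01 -9.000e-04] 5.875 0.5737571959494225
0.77 [255.5, 198.6] 26086 0.1762983926778454
block 25967 [576.9 356. ] [101.2  50.7] 79.64 z 0.1758
```

```bash
python3 plan.py .581 .0445 .15 82.2 10
```

```text
rows 10 from [0.5757 0.334  0.1508] turn [-0.2  0.4  2.9]
[-28.0, 6.0, 0.0] [0.0, -0.0, -0.3]
[-28.0, 6.0, 0.0] [0.0, -0.0, -0.3]
[-29.0, 6.0, 0.0] [0.0, -0.0, -0.3]
[-28.0, 5.0, 0.0] [0.1, -0.0, -0.3]
[-29.0, 5.0, -0.0] [0.0, -0.0, -0.3]
[-29.0, 5.0, -0.0] [0.1, -0.0, -0.3]
[-28.0, 5.0, -0.0] [0.0, -0.1, -0.3]
[-29.0, 5.0, 0.0] [0.1, -0.0, -0.3]
[-28.0, 5.0, 0.0] [0.0, -0.1, -0.3]
[-29.0, 4.0, 0.0] [0.1, -0.0, -0.2]
```

Request:
apply_moves(moves=[{"jaw": 0,"offset": [-28,6,0],"rot": [0,0,-0.3]},{"jaw": 0,"offset": [-28,6,0],"rot": [0,0,-0.3]},{"jaw": 0,"offset": [-29,6,0],"rot": [0,0,-0.3]},{"jaw": 0,"offset": [-28,5,0],"rot": [0,0,-0.3]},{"jaw": 0,"offset": [-29,5,0],"rot": [0,0,-0.3]}])

```text
time_s: 6.6
eef_pos: [0.5744, 0.1872, 0.1436]
eef_rot: [-0.001, 0.762, 0.648, -0.001]
wrist_force: [0.2, -0.3, -5.7]
opening: 0.577
grasp_force: 65.9
```

Request:
apply_moves(moves=[{"jaw": 0,"offset": [-29,5,0],"rot": [0,0,-0.3]},{"jaw": 0,"offset": [-28,5,0],"rot": [0,0,-0.3]},{"jaw": 0,"offset": [-28,5,0],"rot": [0,0,-0.3]},{"jaw": 0,"offset": [-26,5,0],"rot": [0,0,-0.3]},{"jaw": 0,"offset": [-25,4,0],"rot": [0,0,-0.2]}])

```text
time_s: 7.22
eef_pos: [0.5777, 0.0494, 0.1438]
eef_rot: [-0.001, 0.754, 0.657, -0.001]
wrist_force: [0.4, -0.2, -6.5]
opening: 0.574
grasp_force: 65.9
```

Request:
apply_moves(moves=[{"jaw": 0,"offset": [0,0,0],"rot": [0,0,0]},{"jaw": 0,"offset": [0,0,0],"rot": [0,0,0]},{"jaw": 0,"offset": [0,0,0],"rot": [0,0,0]},{"jaw": 0,"offset": [0,0,0],"rot": [0,0,0]},{"jaw": 0,"offset": [0,0,0],"rot": [0,0,0]}])

```text
time_s: 7.85
eef_pos: [0.5792, 0.0506, 0.1463]
eef_rot: [0.0, 0.754, 0.657, 0.0]
wrist_force: [-1.0, 0.4, -5.8]
opening: 0.571
grasp_force: 65.9
```

```bash
cat > w3.py <<'E'
import sys;sys.argv=["","w3"]
from w import *
m=ctrl.outline_of("wrist","block_mid")
for r in m[:1]:
  g=r["region"];zt=np.nanpercentile(z[g],80);print(r["score"],r["position"],g.sum(),zt)
  B=big(g&(abs(z-zt)<.006));rect(B,"block")
m=(z>.052)&(z<.064)&(x>.55)&(x<.64)&(y>.11)&(y<.18);print("far dog",m.sum(),np.nanmean(P[m],0),np.nanmin(P[m],0),np.nanmax(P[m],0))
imi=im.astype(int);m=big((abs(z-.034)<.006)&(x>.45)&(x<.7)&(y>-.3)&(y<.2)&(imi.max(-1)<150));rect(m,"plate")
t,dt=ctrl.camera("top");Q=cloud("top",dt)
m=(abs(Q[...,2]-zt)<.007)&(Q[...,0]>.5)&(Q[...,0]<.66)&(Q[...,1]>-.05)&(Q[...,1]<.15)&(t[...,0]>t[...,2]+40);print(m.sum(),cv2.minAreaRect((Q[m][:,:2]*1000).astype(np.float32)))
E
python3 w3.py
```

```text
[0.5792 0.0506 0.1463] [0.     0.7535 0.6574 0.    ] 7.85 0.5709813146839349
0.88 [258.2, 198.2] 26235 0.17626215017686556
block 26072 [582.4  74.1] [101.1  50.3] 82.44 z 0.1758
far dog 404 [0.59452394 0.14141889 0.05848785] [0.58580131 0.13318533 0.05336773] [0.60346427 0.15033128 0.06128062]
plate 5388 [586.6  80. ] [153.7 130.4] 81.89 z 0.0337
438 ((578.6257934570312, 49.45869827270508), (117.50061798095703, 50.06119918823242), 82.21085357666016)
```

View pics/w3.png

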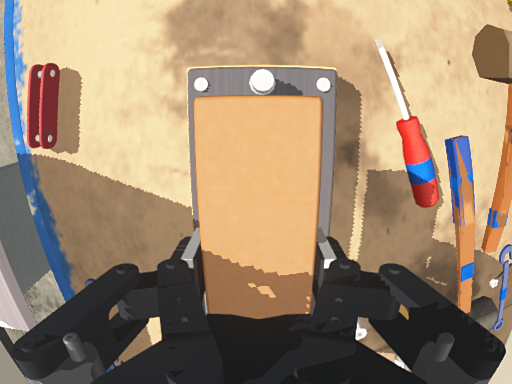

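The wrist view shows the held block lined up with the plate, with the far dog at (262,80). The block centre is about 6 mm too far along y, so I correct that and go down.

Request:
apply_moves(moves=[{"jaw": 0,"offset": [-6,2.5,0],"rot": [0,0,0]},{"jaw": 0,"offset": [0,0,20],"rot": [0,0,0]},{"jaw": 0,"offset": [0,0,25],"rot": [0,0,0]},{"jaw": 0,"offset": [0,0,25],"rot": [0,0,0]},{"jaw": 0,"offset": [0,0,15],"rot": [0,0,0]}])

```text
time_s: 8.62
eef_pos: [0.5803, 0.0435, 0.06]
eef_rot: [-0.001, 0.754, 0.657, -0.001]
wrist_force: [0.0, -0.9, -6.3]
opening: 0.573
grasp_force: 65.8
```

Request:
apply_moves(moves=[{"jaw": 0,"offset": [0,0,2],"rot": [0,0,0]},{"jaw": 0,"offset": [0,0,2],"rot": [0,0,0]},{"jaw": 0,"offset": [0,0,0],"rot": [0,0,0]},{"jaw": 0,"offset": [0,0,0],"rot": [0,0,0]},{"jaw": 0,"offset": [0,0,0],"rot": [0,0,0]}])

```text
time_s: 9.25
eef_pos: [0.5812, 0.0439, 0.0578]
eef_rot: [0.0, 0.754, 0.657, 0.0]
wrist_force: [-0.7, 0.3, -5.2]
opening: 0.569
grasp_force: 65.7
```

```bash
sed -i 's/"w3"/"w4"/' w3.py; python3 w3.py; python3 -c "
from bench import ctrl;o=ctrl.get_obs();print(o['eef_pos'],o['wrist_force'])"
```

```text
[0.5812 0.0439 0.0578] [3.000e-04 7.537e-01 6.572e-01 3.000e-04] 9.25 0.5693281738281302
0.57 [258.9, 200.1] 26194 0.08772915792579841
block 26098 [584.4  67.3] [101.4  50.8] 82.56 z 0.0872
far dog 1055 [0.59457494 0.14107581 0.05839521] [0.58585903 0.13286464 0.05210506] [0.60340382 0.15026857 0.06093541]
plate 9011 [618.   83.1] [139.2  69.1] 83.02 z 0.0337
330 ((578.2244873046875, 42.31899642944336), (114.2094955444336, 46.719642639160156), 81.52326202392578)
[0.58089435 0.04388444 0.05744469] [ 0.74397207 -0.47389505 -5.4711411 ]
```

Request:
apply_moves(moves=[{"jaw": 0,"offset": [-0.5,0,2],"rot": [0,0,0]},{"jaw": 0,"offset": [0,0,2],"rot": [0,0,0]},{"jaw": 0,"offset": [0,0,0.5],"rot": [0,0,0]},{"jaw": 0,"offset": [0,0,0],"rot": [0,0,0]},{"jaw": 0,"offset": [0,0,0],"rot": [0,0,0]}])

```text
time_s: 10.02
eef_pos: [0.5808, 0.0434, 0.0529]
eef_rot: [0.0, 0.754, 0.657, 0.0]
wrist_force: [0.3, 0.5, -5.6]
opening: 0.576
grasp_force: 65.7
```

Request:
apply_moves(moves=[{"jaw": 0,"offset": [0,0,0.8],"rot": [0,0,0]},{"jaw": 0,"offset": [0,0,0],"rot": [0,0,0]},{"jaw": 0.75,"offset": [0,0,0],"rot": [0,0,0]},{"jaw": 0.9,"offset": [0,0,0],"rot": [0,0,0]},{"jaw": 0.9,"offset": [0,0,0],"rot": [0,0,0]}])

```text
time_s: 10.65
eef_pos: [0.5812, 0.0434, 0.0525]
eef_rot: [0.0, 0.754, 0.657, 0.0]
wrist_force: [-0.9, 0.1, 0.3]
opening: 0.899
grasp_force: 0.0
```

Request:
apply_moves(moves=[{"jaw": 0.9,"offset": [0,0,0],"rot": [0,0,0]},{"jaw": 0.9,"offset": [0,0,-15],"rot": [0,0,0]},{"jaw": 0.9,"offset": [0,0,-35],"rot": [0,0,0]},{"jaw": 0.9,"offset": [0,0,-50],"rot": [0,0,0]},{"jaw": 0.9,"offset": [0,0,-50],"rot": [0,0,0]}])

```text
time_s: 11.28
eef_pos: [0.5807, 0.0434, 0.2045]
eef_rot: [0.0, 0.754, 0.657, 0.0]
wrist_force: [0.3, -0.5, 0.7]
opening: 0.901
grasp_force: 0.0
```

```bash
cat > w5.py <<'E'
import sys;sys.argv=["","w5"]
from w import *
rect(big((abs(z-.082)<.006)&(x>.5)&(x<.66)&(y>-.06)&(y<.15)),"block")
m=(z>.052)&(z<.064)&(x>.55)&(x<.64)&(y>.11)&(y<.18);print("far dog",m.sum(),np.nanmean(P[m],0),np.nanmin(P[m],0),np.nanmax(P[m],0))
m=(z>.15)&(z<.17)&(x>.5)&(x<.62)&(y>-.2)&(y<0);
if m.sum()>9: rect(m,"griptop")
t,dt=ctrl.camera("top");Q=cloud("top",dt);np.savez("top2",im=t,d=dt)
m=(abs(Q[...,2]-.082)<.006)&(Q[...,0]>.5)&(Q[...,0]<.66)&(Q[...,1]>-.05)&(Q[...,1]<.15)&(t[...,0]>t[...,2]+40);print(m.sum(),cv2.minAreaRect((Q[m][:,:2]*1000).astype(np.float32)))
m=(Q[...,2]>.15)&(Q[...,2]<.175)&(Q[...,0]>.5)&(Q[...,0]<.62)&(Q[...,1]>-.14)&(Q[...,1]<-.05);print(m.sum(),cv2.minAreaRect((Q[m][:,:2]*1000).astype(np.float32)))
E
python3 w5.py
```

```text
[0.5807 0.0434 0.2045] [2.000e-04 7.537e-01 6.572e-01 2.000e-04] 11.275 0.9011116788714276
block 8184 [580.8  42.8] [148.5  50.7] 82.53 z 0.0817
far dog 265 [0.59432437 0.14133127 0.05846979] [0.58586051 0.13283634 0.05210575] [0.6025633  0.15025221 0.06092845]
699 ((579.9336547851562, 39.54666519165039), (137.8811492919922, 50.056575775146484), 82.18535614013672)
150 ((559.868408203125, -89.79484558105469), (29.42959976196289, 33.4617805480957), 0.6309335827827454)
```

View pics/w5.png

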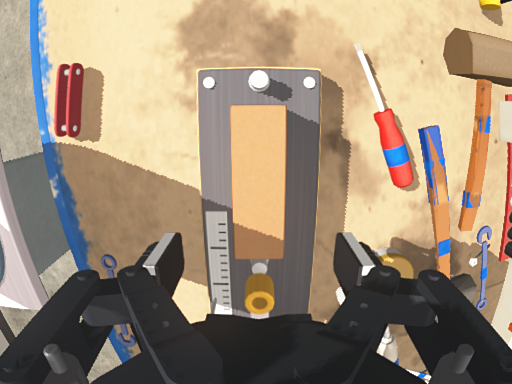

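The block is seated with even gaps. In this view the far dog is at (259,82), the block at (258,182), the near dog at (260,268) and the bush at (260,294). Next I rectify the rule from both cameras into jig coordinates.

```bash
cat > rule.py <<'E'
from h import *
S=np.array([.5808,.043]);a=np.radians(82.2);Y=np.array([np.cos(a),np.sin(a)]);X=np.array([Y[1],-Y[0]])
def grid(z,y0=-160,y1=40,x0=-70,x1=0,s=4):
    ys=np.arange(y0,y1,1/s);xs=np.arange(x0,x1,1/s)
    gx,gy=np.meshgrid(xs,ys,indexing="ij")
    w=S+gx[...,None]/1000*X+gy[...,None]/1000*Y
    return np.dstack([w,np.full(gx.shape,z)])
def proj_top(W):
    p=ctrl.camera_params("top");T=np.linalg.inv(p["cam_to_world"]);c=W@T[:3,:3].T+T[:3,3];K=np.array(p["K"])
    return (c[...,0]/c[...,2]*K[0,0]+K[0,2]).astype(np.float32),(c[...,1]/c[...,2]*K[1,1]+K[1,2]).astype(np.float32)
def proj_wrist(W,pos,q):
    p=ctrl.camera_params("wrist");K=np.array(p["K"]);M=np.linalg.inv(p["mount"])
    t=(W-pos)@R.from_quat([q[1],q[2],q[3],q[0]]).as_matrix();c=t@M[:3,:3].T+M[:3,3]
    h=np.hypot(c[...,0],c[...,1]);f=np.arctan2(h,c[...,2])/h
    return (c[...,0]*f*K[0,0]+K[0,2]).astype(np.float32),(c[...,1]*f*K[1,1]+K[1,2]).astype(np.float32)
def ortho(im,uv): return cv2.cvtColor(cv2.remap(im,uv[0],uv[1],cv2.INTER_CUBIC),4)
E
cat > c.py <<'E'
from rule import *
G=grid(.036);out=[ortho(np.load("top.npz")["im"],proj_top(G)),ortho(np.load("wrist.npz")["im"],proj_wrist(G,np.array([.5807,.0434,.2045]),[.0002,.7537,.6572,.0002]))]
cv2.imwrite("pics/rule.png",np.vstack(out));print(out[0].shape)
E
python3 c.py
```

```text
(280, 800, 3)
```

View pics/rule.png

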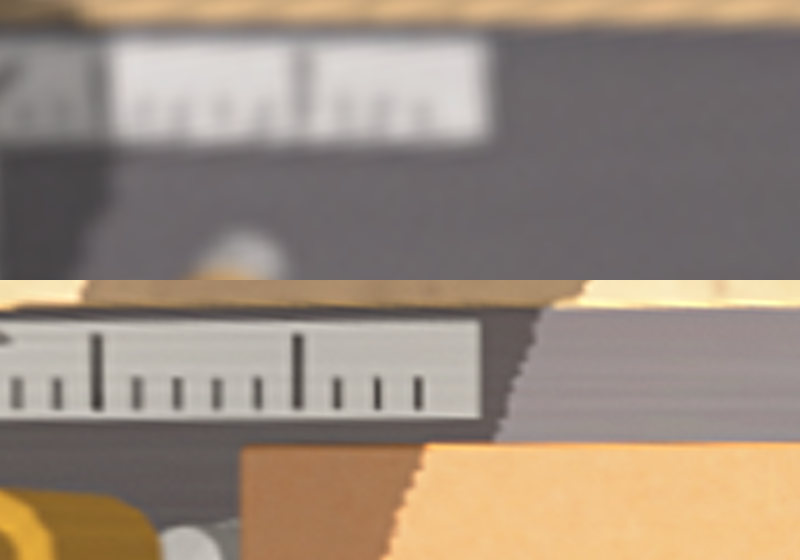

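The rectified rule (lower strip) has its long marks at column 97 (jig y −136, the 50 mark) and column 298 (jig y −85.5, the 100 mark). The pointer tip is near column 10, a reading of about 28–30 mm, so the draw is about 70 mm. Next I plan the grip approach.

```bash
python3 plan.py .563 -.0905 .2045 82.2 4
```

```text
rows 4 from [0.5849 0.043  0.2103] turn [0.1 0.7 0. ]
[-34.0, -1.0, 1.0] [0.2, -0.0, -0.0]
[-34.0, -1.0, 2.0] [0.2, -0.0, -0.0]
[-34.0, -1.0, 1.0] [0.2, -0.0, -0.0]
[-33.0, -1.0, 2.0] [0.2, -0.0, -0.0]
```

Request:
apply_moves(moves=[{"jaw": 0.9,"offset": [-34,0,0],"rot": [0,0,0]},{"jaw": 0.9,"offset": [-40,0,0],"rot": [0,0,0]},{"jaw": 0.9,"offset": [-40,0,0],"rot": [0,0,0]},{"jaw": 0.9,"offset": [-21,0,0],"rot": [0,0,0]},{"jaw": 0.9,"offset": [0,0,0],"rot": [0,0,0]}])

```text
time_s: 12.0
eef_pos: [0.5623, -0.0913, 0.2022]
eef_rot: [0.0, 0.754, 0.656, 0.0]
wrist_force: [-0.0, 1.0, -0.2]
opening: 0.896
grasp_force: 0.0
```

```bash
cat > w6.py <<'E'
import sys;sys.argv=["","w6"]
from w import *
print(np.degrees(2*np.arctan2(o["eef_rot"][2],o["eef_rot"][1])))
m=(z>.148)&(z<.17)&(x>.5)&(x<.62)&(y>-.16)&(y<0);
if m.sum()>9: rect(big(m),"griptop")
rect(big((abs(z-.082)<.006)&(x>.5)&(x<.66)&(y>-.06)&(y<.15)),"block")
E
python3 w6.py
```

```text
[ 0.5623 -0.0913  0.2022] [0.000e+00 7.545e-01 6.563e-01 1.000e-04] 12.0 0.8963876862086553
82.04321693403838
griptop 1958 [561.2 -91. ] [33.9 29.6] 83.34 z 0.1598
block 6828 [578.3  23.6] [112.   50.4] 82.21 z 0.0817
```

View pics/w6.png

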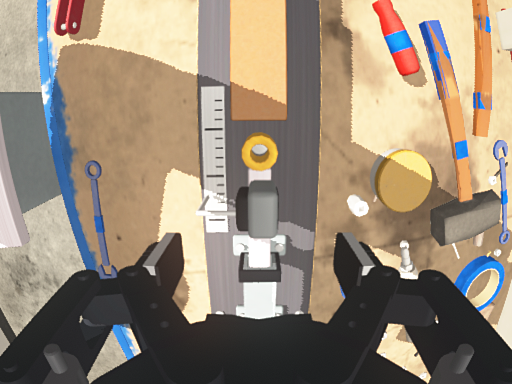

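The wrist view shows the grip at (260,210), centred between the fingers, with the button on the left (robot) side and the pointer tip at about (200,207) on the rule. Now down and squeeze.

Request:
apply_moves(moves=[{"jaw": 0.9,"offset": [0,1,15],"rot": [0,0,0]},{"jaw": 0.9,"offset": [0,0,25],"rot": [0,0,0]},{"jaw": 0.9,"offset": [0,0,25],"rot": [0,0,0]},{"jaw": 0.9,"offset": [0,0,15],"rot": [0,0,0]},{"jaw": 0.9,"offset": [0,0,0],"rot": [0,0,0]}])

```text
time_s: 12.68
eef_pos: [0.5624, -0.0894, 0.1203]
eef_rot: [-0.001, 0.753, 0.658, -0.001]
wrist_force: [-0.7, -0.2, -0.0]
opening: 0.902
grasp_force: 0.0
```

Request:
apply_moves(moves=[{"jaw": 0.5,"offset": [0,0,0],"rot": [0,0,0]},{"jaw": 0,"offset": [0,0,0],"rot": [0,0,0]},{"jaw": 0,"offset": [0,0,0],"rot": [0,0,0]},{"jaw": 0,"offset": [0,0,0],"rot": [0,0,0]},{"jaw": 0,"offset": [0,0,0],"rot": [0,0,0]}])

```text
time_s: 13.3
eef_pos: [0.5644, -0.0908, 0.1231]
eef_rot: [0.001, 0.754, 0.657, 0.001]
wrist_force: [5.0, -0.7, 4.7]
opening: 0.244
grasp_force: 62.6
```

Request:
apply_moves(moves=[{"jaw": 0,"offset": [0,0,0],"rot": [0,0,0]},{"jaw": 0,"offset": [0,0,0],"rot": [0,0,0]},{"jaw": 0,"offset": [0,0,0],"rot": [0,0,0]},{"jaw": 0,"offset": [0,0,0],"rot": [0,0,0]},{"jaw": 0,"offset": [0,0,0],"rot": [0,0,0]}])

```text
time_s: 13.92
eef_pos: [0.5644, -0.0908, 0.1231]
eef_rot: [0.001, 0.754, 0.657, 0.001]
wrist_force: [4.4, 0.3, 5.2]
opening: 0.243
grasp_force: 62.8
```

Request:
apply_moves(moves=[{"jaw": 0,"offset": [4,0,0],"rot": [0,0,0]},{"jaw": 0,"offset": [8,0,0],"rot": [0,0,0]},{"jaw": 0,"offset": [10,0,0],"rot": [0,0,0]},{"jaw": 0,"offset": [10,0,0],"rot": [0,0,0]},{"jaw": 0,"offset": [8,0,0],"rot": [0,0,0]}])

```text
time_s: 14.55
eef_pos: [0.5698, -0.0514, 0.1231]
eef_rot: [0.001, 0.754, 0.657, 0.0]
wrist_force: [3.8, -2.6, 5.6]
opening: 0.246
grasp_force: 62.6
```

Request:
apply_moves(moves=[{"jaw": 0,"offset": [8,0,0],"rot": [0,0,0]},{"jaw": 0,"offset": [8,0,0],"rot": [0,0,0]},{"jaw": 0,"offset": [4,0,0],"rot": [0,0,0]},{"jaw": 0,"offset": [0,0,0],"rot": [0,0,0]},{"jaw": 0,"offset": [0,0,0],"rot": [0,0,0]}])

```text
time_s: 15.18
eef_pos: [0.5726, -0.0311, 0.1231]
eef_rot: [0.001, 0.754, 0.657, 0.001]
wrist_force: [4.9, 1.2, 6.6]
opening: 0.237
grasp_force: 62.6
```

```bash
cat > e.py <<'E'
import sys
from rule import *
o=ctrl.get_obs();im,d=ctrl.camera("wrist");print(o["eef_pos"],o["wrist_force"])
t,_=ctrl.camera("top")
G=grid(.036,s=4);cv2.imwrite("pics/%s.png"%sys.argv[1],np.vstack([ortho(im,proj_wrist(G,o["eef_pos"],o["eef_rot"])),ortho(t,proj_top(G))]))
E
python3 e.py r1
```

```text
[ 0.57257573 -0.03109086  0.12307618] [4.86653881 1.16738921 6.55615895]
```

View pics/r1.png

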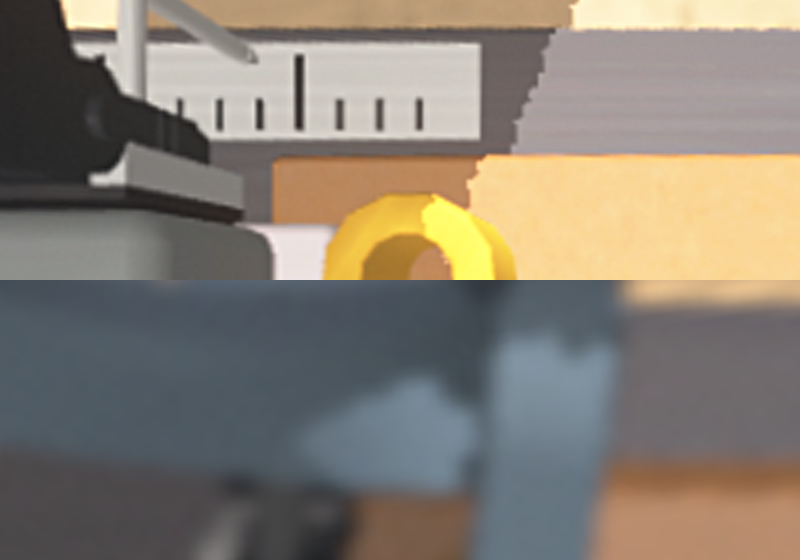

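The pointer tip is at column 254 and the 100 mark at 299 in the wrist strip, so about 10.5 mm remains.

Request:
apply_moves(moves=[{"jaw": 0,"offset": [4,0,0],"rot": [0,0,0]},{"jaw": 0,"offset": [4,0,0],"rot": [0,0,0]},{"jaw": 0,"offset": [2.5,0,0],"rot": [0,0,0]},{"jaw": 0,"offset": [0,0,0],"rot": [0,0,0]},{"jaw": 0,"offset": [0,0,0],"rot": [0,0,0]}])

```text
time_s: 15.9
eef_pos: [0.5739, -0.021, 0.1231]
eef_rot: [0.001, 0.754, 0.657, 0.001]
wrist_force: [4.7, -1.1, 6.0]
opening: 0.239
grasp_force: 62.6
```

```bash
cat > f.py <<'E'
from rule import *
import sys;sys.argv=["","w7"]
from w import *
G=grid(.036,-130,-30,-70,0,6);a1=ortho(im,proj_wrist(G,o["eef_pos"],o["eef_rot"]))
cv2.imwrite("pics/r2.png",a1)
M=np.array(ctrl.camera_params("wrist")["mount"]);print("cam",(Rt@M[:3,3]+o["eef_pos"]))
rect(big((abs(z-.082)<.005)&(x>.5)&(x<.66)&(y>-.06)&(y<.15)&(im[...,0].astype(int)>im[...,2]+30)),"block")
print(o["grasp_force"])
E
python3 f.py
```

```text
[ 0.5739 -0.021   0.1231] [1.000e-03 7.537e-01 6.572e-01 6.000e-04] 15.9 0.23900273918133227
cam [0.58282019 0.04620388 0.2654264 ]
block 14118 [580.6  43. ] [149.4  50.7] 82.47 z 0.0817
62.56049394607544
```

View pics/r2.png

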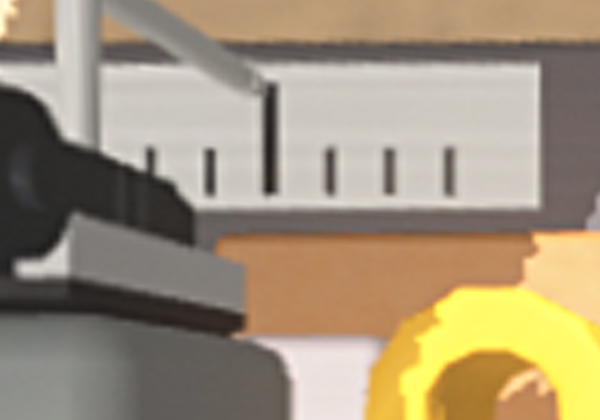

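The pointer tip (265,88) stands at the long 100 mm mark (270), within about 1 mm allowing for parallax. The block centre is at (580.6, 43.0), still on seat, and the grip force is 63 N.

```bash
python3 -c "from bench import ctrl;print(ctrl.hand_in())"
```

```text
the job is handed in; nothing more can be done
None
```

I handed the job in at about 16 s of the 51 s limit; no verdict came back. By my measurements the block is let go on the plate within about 1 mm of midway between the dogs. The arm's pointer stands within about 1 mm of the 100 mm mark, and the grip is held at about 63 N with the jaws closed to the pressed-in button's width.

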